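Pack the pot in the ware box

TASK

Pack the square terracotta pot that lies on its side on the board: first stand it upright on the board and let go of it, then take it up again and nest it fully in the matching pot inside the ware box, easing it in rather than dropping it. Then lower the box's open lid gently until it is fully shut, without letting it fall or slam, and leave the brush, mug and tape roll where they are.

Things in the scene. Friction and masses are not known exactly. Their poses are not given: they have to be found in the camera images.
- loose_pot: Light terracotta square hollow pot, ~0.22 kg. 64 mm tall; foot 34 mm square flaring to 62; collar with upright faces, 67 mm square, on the top 14 mm; mouth 56 mm. Origin: centre of the foot's underside; z runs foot to mouth, x, y square to the sides. Starts lying on a side, touching the board with foot edge and collar: z rises to the mouth 0.32 rad from level. Does not roll.
- boxed_pot: Identical pot, darker, loose, upright on the ware box's floor; same frame. Its thick inner floor is 22 mm above its underside: a pot nested in it rests there, so 22 mm higher than it, sides parallel (any quarter turn fits), 1.8 mm clear all round; the taper centres it. Walls 3 mm.
- ware_box: Fixed open plywood box, outside 180 mm (x) by 230 mm (y), 105 mm high, walls and floor 8 mm thick. Origin: centre of the underside; its front is -x, its lid is hinged on the +x rim. It stands to the robot's left or right, the board on the other side.
- lid (a joint): Lid angle, rad: 0 = shut flat on the rim (its stop), 1.6 to 1.72 at the start (just past upright), 1.8 = limit. Plywood 180 x 230 x 8 mm, 0.35 kg. Slight hinge friction holds it only within about 0.2 rad of upright; let go lower, it falls and slams.
- lid_bar (a point): Middle of the lid's grab bar: round steel, 12 mm thick, 110 mm long, parallel to the box's y, 40 mm beyond the lid's free edge (34 mm clear gap), held by an 8 mm rod at each end. 220 mm from the hinge; 109 mm above the table when shut. Held from above, it can turn between the gripper's pads as the lid swings.
- lid_hinge (a point): Middle of the hinge axis, on the box's +x top edge, 105 mm above the table; axis along the box's y. With the lid shut the bar's middle is 220 mm towards the box's -x from here and 4 mm higher; it swings up about this axis by the lid angle.
- board: Fixed wooden work board, 240 mm (x) by 240 mm (y), 12 mm thick; origin at the centre of its underside.
- brush: Bystander: a brush 170 mm long lying on the far part of the board; origin under its middle, its handle runs along its -x.
- mug: Bystander: white mug, 76 mm across, 85 mm tall, standing beyond the work; origin at the centre of its underside.
- tape_roll: Bystander: roll of tape lying flat, 60 mm across, 24 mm high, near the robot; origin at the centre of its underside.
Things that resemble listed ones, but are neither listed nor needed, are in the scene too. Leave any green look-alike of the boxed_pot alone.

How it is judged (in metres and radians):
On the way, in this order (a step that is already met when the one before it is completed fails the run):
1. the loose pot stands upright on the board, let go (angle between loose_pot's own z axis and vertical below 0.1 rad and z of loose_pot in the frame of board between 0.007 and 0.017 m and linear speed of loose_pot below 0.05 m/s and contact force between loose_pot and the fingers below 0.1 N), for 0.2 s.
2. the pot is nested in the boxed pot and let go, with the lid still open (horizontal distance between loose_pot and boxed_pot below 0.006 m and z of loose_pot in the frame of boxed_pot between 0.018 and 0.026 m and angle between loose_pot's own z axis and vertical below 0.1 rad and contact force between loose_pot and the fingers below 0.1 N and value of joint lid above 1 rad), for 0.2 s.
At the end, for the whole second after the job is handed in: The lid is shut to within 0.03 rad; the loose pot rests upright (within 0.1 rad) in the boxed pot, centred within 6 mm and 18 to 26 mm above it; the boxed pot stands upright on the floor of the ware box; all at rest. Lid never fell, the pot was never dropped, bystanders not moved (value of joint lid below 0.03 rad and horizontal distance between loose_pot and boxed_pot below 0.006 m and z of loose_pot in the frame of boxed_pot between 0.018 and 0.026 m and angle between each of loose_pot, boxed_pot's own z axis and vertical below 0.1 rad and z of boxed_pot in the frame of ware_box below 0.013 m and horizontal distance between boxed_pot and ware_box below 0.13 m and linear speed of loose_pot below 0.03 m/s); the robot touches nothing.
It fails at once if the lid falls or is slammed: it swings shut faster than 1.3 rad/s (velocity of joint lid below -1.3 rad/s).
It fails at once if the pot is dropped: it moves faster than 0.6 m/s with no finger on it (linear speed of loose_pot above 0.6 m/s and contact force between loose_pot and the fingers below 0.1 N).
It fails at once if the brush is displaced by more than 30 mm (distance of brush from where it was at the start of the episode above 0.03 m).
It fails at once if the mug is displaced by more than 30 mm (distance of mug from where it was at the start of the episode above 0.03 m).
It fails at once if the tape roll is displaced by more than 30 mm (distance of tape_roll from where it was at the start of the episode above 0.03 m).
It also fails if it takes over 72 s, if anything falls off the work surface, if the arm or the gripper's body presses on something with over 40 N, if the wrist force passes 120 N, or if a joint passes its speed limit or range.

ROBOT

A 6-joint arm with a two-finger parallel gripper is mounted at the origin on the work surface. World frame = base frame: x ahead of the robot, y to its left, z up, the work surface at z = 0. Lengths are in mm, angles in rad, forces in N, time in s.
With the tool pointing down it reaches from about 400 to 925 mm from the base axis. Payload 12.5 kg.
Tool frame: the origin (TCP) lies midway between the tips of the shut fingers; the grasp point (between the pads) lies 19 mm behind it; z points along the fingers, y is the line along which they close (so a half turn about z gives the same grasp; the last joint's range is limited). The gripper opens to 95 mm and grips with 3 to 60 N. Pads are 20 mm wide; open, the fingers measure 119 mm over their backs; the gripper's body (75 mm by 180 mm) begins 59 mm behind the grasp point.
Start: joints at [-1.456, 0.491, 1.559, -0, 1.092, -0.106], TCP at [136.903, -609.84, 214.661] pointing down, gripper open.
Joint ranges: [-3.1, 3.1], [-0.84, 2.19], [0.05, 2.79], [-1.13, 4.28], [0.06, 2.93], [-2.69, 2.69]. Speed limits (rad/s): [2.22, 2.22, 2.79, 3.14, 3.14, 3.14].

INTERFACE

Orientations are given as [roll, pitch, yaw] about the fixed x, y, z axes, in that order (R = Rz(yaw) Ry(pitch) Rx(roll)).
In Python, from cell import state, read_camera, camera_info, env gives the robot as it stands.
- The arm moves only by the tool move_arm, never from a script. Its argument "commands" is a list of rows, each a list of 3 entries, a list of its own where there are three numbers: the shift along the world's x, y, z in cm, then the turn, a rotation vector about the world's x, y, z in degrees, then the opening, from 0 (shut) to 1 (fully open). A call has 1 to 10 rows; each row shifts and turns the commanded pose from where the row before left it; what a row does not reach is not made up. A row lasts 1/10 s, in which the tool goes at most 50 mm and 8.59 degrees, less where a joint would pass 70% of its speed; a pose out of reach is approached as far as the arm can. A call with a gripper value outside its range is refused whole. The fingers move at their own pace and stop on an object; the grip force is fixed at half the most. Time passes only in rows, so rows that do not move let the fingers close. It gives the time, the measured TCP pose, the force, the opening and the grip force at its end, in the units of the state.
- state(): the state, without advancing time (a new reading comes with each control period).
- read_camera(name): name is "scene" or "top"; returns the picture (384x512x3 uint8, blue, green, red); there is no depth.
- camera_info(name): a dict with "K" (3x3 intrinsics, pixels), "cam_to_world" (4x4, takes a point from camera to world coordinates). Camera axes: x right, y down, z forward; pixel columns grow to the right and rows downward; lengths in mm; the calibration is good to about 2 mm. A picture is of the moment at which its call begins. camera_info takes no time and is no camera call.
- env.job_done(): hands the job in; it is judged then, once.
The state is a dict: "t": time; "joints": joint angles; "qvel": joint speeds; "tau": joint torques, N m; "eef_pos": TCP position; "tcp_rot": TCP orientation; "ft_force": force on the tool from outside, world axes, zero at the start; "moment": the same for the moment, N m; "opening": opening from 0.0 (shut) to 1.0 (fully open); "grip_force": force on a finger pad.
Only numpy, scipy, OpenCV 4.12 (cv2) and the standard library are available. Lean on these libraries where they do the work, as an engineer would, in place of code of your own. Each camera call takes 0.05 s, during which the arm holds its last target. There are 200 camera calls.

## Working session

There is one attempt and no reset: what is moved stays moved. The work goes in short steps, Python scripts to look and compute and a tool call to move; the robot and the scene stay as the last step left them, time stands still between calls to the robot, and variables do not carry over. Pictures are saved under pics/ and viewed, at most 10 in all, crops included, and the job is handed in when it is done.

Besides the shell and the picture viewer there is one more tool, called by a JSON object that holds its "name" and its "arguments", one argument or row to a line. move_arm: Moves the arm, as the interface text tells. Its arguments: {"type":"object","properties":{"commands":{"type":"array"}},"required":["commands"]}

```bash
mkdir -p pics; ls; python3 - <<'E'
from cell import *
import cv2
for n in ("scene","top"):
    im=read_camera(n); cv2.imwrite(f"pics/{n}0.png",im)
    c=camera_info(n); print(n,c["K"],c["cam_to_world"])
print(state())
E
```

```text
pics
scene [[354.77500123   0.         260.36556013]
 [  0.         354.77500123 200.60594502]
 [  0.           0.           1.        ]] [[ 8.30915301e-01  4.72569766e-01 -2.93696406e-01  8.56253040e+02]
 [ 5.56324489e-01 -7.14266007e-01  4.24649425e-01 -3.80531725e+02]
 [-9.10087960e-03 -5.16238208e-01 -8.56396688e-01  9.17764782e+02]
 [ 0.00000000e+00  0.00000000e+00  0.00000000e+00  1.00000000e+00]]
top [[420.06789156   0.         251.26552631]
 [  0.         420.06789156 191.86388275]
 [  0.           0.           1.        ]] [[-2.86542497e-02 -9.95365366e-01  9.17971773e-02  4.92692018e+02]
 [-9.99444313e-01  3.00935569e-02  1.43333093e-02  1.76063835e+01]
 [-1.70293832e-02 -9.13354566e-02 -9.95674563e-01  1.02353487e+03]
 [ 0.00000000e+00  0.00000000e+00  0.00000000e+00  1.00000000e+00]]
{'t': 0.1, 'joints': array([-1.45559793e+00,  4.91508657e-01,  1.55939495e+00, -1.34765028e-05,
        1.09170759e+00, -1.05596852e-01]), 'qvel': array([-0.00044676, -0.00306477, -0.00334604,  0.00065029,  0.00114071,
       -0.00232636]), 'tau': array([ 4.34788701e-03, -6.13619184e+01, -2.58604735e+01,  6.94679422e-02,
        4.69659339e-02, -4.40389749e-05]), 'eef_pos': array([ 136.87396776, -609.60256491,  214.11214278]), 'tcp_rot': array([-3.14057853e+00, -9.54684209e-05,  2.20801419e-01]), 'ft_force': array([-0.2751652 ,  0.26004597,  0.13539017]), 'moment': array([ 0.00956637, -0.03032755, -0.00987759]), 'grip_force': 0.0, 'opening': 0.9965737202053876}
```

View pics/scene0.png

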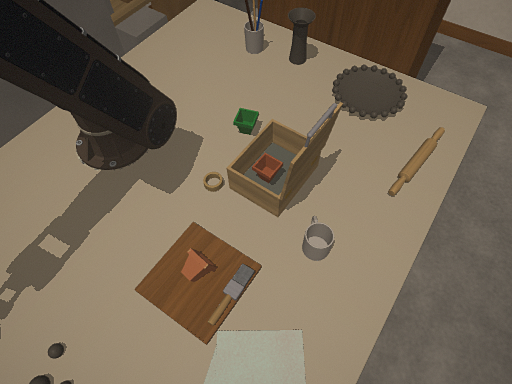

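View pics/top0.png

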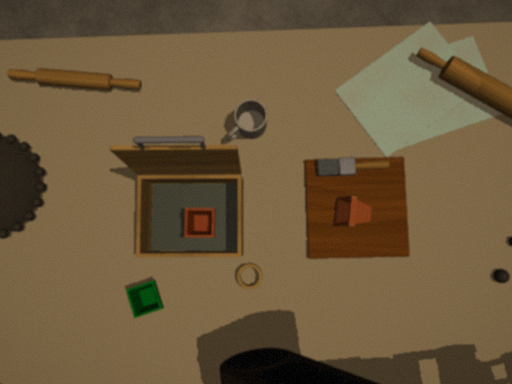

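The loose pot is on the board (top 353,211; scene 195,265), with its mouth towards +y. There are two candidates for the boxed pot: the dark red pot in the box (top 199,223; scene 267,166) and the green one outside it (top 145,298). The red one fits, because it is in the box and has the right colour. I'll confirm that in one enlarged picture.

```bash
python3 - <<'E'
import cv2,numpy as np
s=cv2.imread("pics/scene0.png");t=cv2.imread("pics/top0.png")
def c(im,u,v,k=1):
    w,h=80//k,60//k
    o=cv2.resize(im[v-h//2:v+h//2,u-w//2:u+w//2],(400,300),interpolation=cv2.INTER_CUBIC)
    f=400/w
    for i in range(0,w,10):
        cv2.putText(o,str(u-w//2+i),(int(i*f),10),0,.35,(255,255,255),1); cv2.line(o,(int(i*f),12),(int(i*f),18),(255,255,255),1)
    for i in range(0,h,10):
        cv2.putText(o,str(v-h//2+i),(0,int(i*f)+4),0,.35,(255,255,0),1)
    return np.clip(o*1.4,0,255).astype(np.uint8)
cv2.imwrite("pics/crop1.png",np.vstack([np.hstack([c(t,353,211),c(t,199,223)]),np.hstack([c(s,195,265),c(s,267,166)])]))
E
```

```text
(no output)
```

View pics/crop1.png

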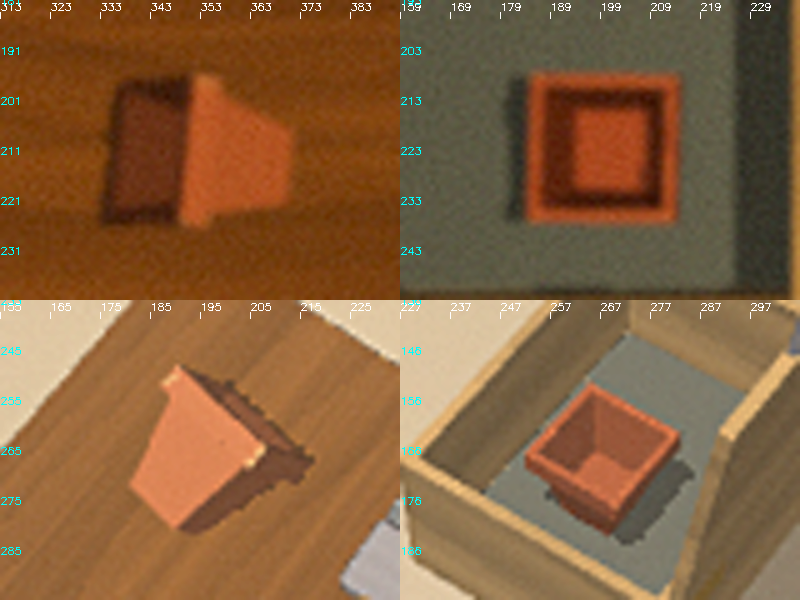

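Crop: the red boxed pot (top rim corners ≈ 184,207 to 215,238) is a hollow square pot in the box with the same form as the loose one, so it is the match. The loose pot's upper face is clear in both views: collar at top 350,196–225 and foot at 371,206–222.

```bash
cat > h.py <<'E'
import numpy as np,cv2
from cell import *
from scipy.optimize import least_squares
from scipy.spatial.transform import Rotation as R
def proj(n,P):
    c=camera_info(n);T=np.linalg.inv(np.array(c["cam_to_world"]))
    q=(np.atleast_2d(P)@T[:3,:3].T+T[:3,3])@np.array(c["K"]).T
    return q[:,:2]/q[:,2:]
def fit(f,obs,x0):   # f(x)->{name:points}; obs {name:pixels}
    r=least_squares(lambda x:np.concatenate([(proj(n,f(x)[n])-obs[n]).ravel() for n in obs]),x0,x_scale=np.where(np.abs(x0)>5,100,1),loss='soft_l1')
    return r.x,np.abs(r.fun).reshape(-1,2)
E
python3 - <<'E'
from h import *
def px(t,ox,oy): t=np.array(t,float); return np.c_[(t[:,0]%400+.5)/5-.5+ox,(t[:,1]%300+.5)/5-.5+oy]
# boxed
b={"top":px([(527,72),(681,72),(679,225),(524,223)],159,193),
   "scene":px([(593,383),(680,436),(611,510),(526,458)],227,136)}
h=33.5
def fb(x):
    def g(c): return R.from_euler('z',x[3]).apply(np.array(c)*h)+x[:3]
    return {"top":g([(1,1,0),(1,-1,0),(-1,-1,0),(-1,1,0)]),"scene":g([(1,1,0),(1,-1,0),(-1,-1,0),(-1,1,0)])}
# scene order: back,right,front,left -> decide by projection
x0=np.array([510,130,72,0.]); print(proj("scene",fb(x0)["scene"]),b["scene"])
b["scene"]=b["scene"][[int(np.argmin(np.linalg.norm(b["scene"]-b["scene"].mean(0)-(p-proj("scene",fb(x0)["scene"]).mean(0)),axis=1))) for p in proj("scene",fb(x0)["scene"])]]
x,r=fit(fb,b,x0);print("boxed rim",x.round(3),r.round(1).tolist())
l={"top":px([(192,75),(180,225),(292,127),(288,205)],313,181),
   "scene":px([(265,450),(180,366),(250,467),(163,387),(178,531),(130,486)],155,235)}
def fl(x):
    # local u: up-face dir, s: +x-side dir, a: axis
    def g(c): # c=(u,s,a): world before yaw: axis->+y cos, z sin ; u-> -y sin, z cos ; s->+x
        c=np.array(c,float);ca,sa=np.cos(x[4]),np.sin(x[4])
        return R.from_euler('z',x[3]).apply(np.c_[c[:,1],c[:,2]*ca-c[:,0]*sa,c[:,2]*sa+c[:,0]*ca])+x[:3]
    A=[(h,h,64),(h,-h,64)];B=[(h,h,50),(h,-h,50)];F=[(17,17,0),(17,-17,0)]
    return {"top":g(A+F),"scene":g(A+B+F)}
x,r=fit(fl,l,np.array([500,-230,28,0.,.32]));print("loose foot centre",x.round(3),r.round(1).tolist())
x2,r=fit(lambda y:fl(np.r_[y,.319]),l,np.array([500,-230,28,0.]));print(x2.round(3),"expect z",12+17*np.cos(.319))
t=cv2.imread("pics/top0.png");s=cv2.imread("pics/scene0.png")
a=cv2.resize(t[125:275,105:255],(400,400),interpolation=cv2.INTER_CUBIC);c=cv2.resize(s[90:220,220:350],(400,400),interpolation=cv2.INTER_CUBIC)
cv2.imwrite("pics/box1.png",np.clip(np.hstack([a,c])*1.3,0,255).astype(np.uint8))
E
```

```text
[[277.46898714 166.80674638]
 [264.96606689 182.52859537]
 [245.85872527 172.05374318]
 [258.64059791 156.90122072]] [[265.2 152.2]
 [282.6 162.8]
 [268.8 177.6]
 [251.8 167.2]]
boxed rim [ 5.15105e+02  1.50787e+02  7.53990e+01 -4.40000e-02] [[0.8, 0.1], [0.5, 0.5], [0.8, 0.3], [0.5, 0.4], [0.3, 0.1], [0.9, 0.2], [0.6, 0.4], [0.6, 0.1]]
loose foot centre [ 5.24444e+02 -2.36673e+02  3.20730e+01 -1.42000e-01  3.16000e-01] [[0.1, 0.2], [0.4, 0.4], [0.0, 0.4], [0.5, 0.6], [0.6, 0.4], [0.6, 0.2], [0.1, 0.6], [0.8, 0.1], [0.6, 0.0], [0.0, 0.4]]
[ 5.24463e+02 -2.36551e+02  3.20100e+01 -1.42000e-01] expect z 28.142341669540315
```

View pics/box1.png

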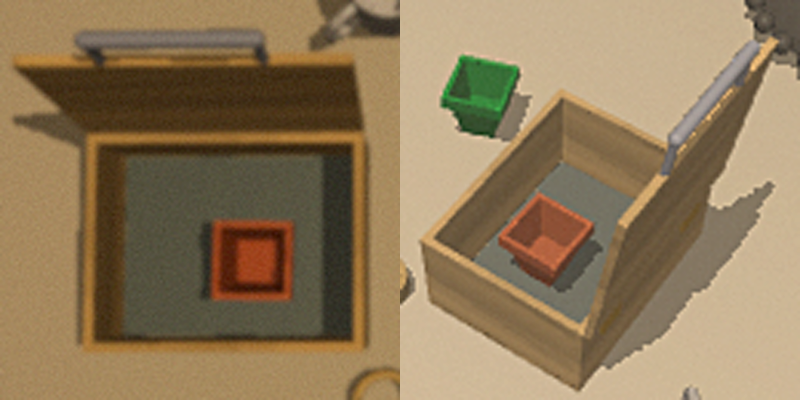

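Box picture: the rim corners, both ends of the grab bar (tile left 78,42 / 263,40; tile right 752,47 / 675,138) and the lid leaning just past upright are all clear. Next I fit the box, the bar and the lid angle.

```bash
python3 - <<'E'
from h import *
def tp(l): return (np.array(l,float)+.5)/(400/150)-.5+[105,125]
def sc(l): return (np.array(l,float)+.5)/(400/130)-.5+[220,90]
ob={"top":tp([(84,133),(366,133),(367,349),(84,349)]),"scene":sc([(22,240),(161,92),(180,328)])}
def f(x):
    g=lambda c:R.from_euler('z',x[3]).apply(np.c_[np.array(c)*[90,115],np.zeros(len(c))])+x[:3]
    return {"top":g([(1,1),(1,-1),(-1,-1),(-1,1)]),"scene":g([(-1,-1),(-1,1),(1,-1)])}
x,r=fit(f,ob,np.array([530,170,105,0.]));print("box rim",x.round(3),r.round(1).tolist())
bar={"top":tp([(78,42),(263,40)]),"scene":sc([(352,47),(275,138)])}
g=lambda x:{n:x.reshape(2,3) for n in("top","scene")}
y,r=fit(g,bar,np.array([640,220,320,640,110,320.]));y=y.reshape(2,3);print("bar",y.round(1),y.mean(0).round(1),np.linalg.norm(y[0]-y[1]),r.round(1).tolist())
ax=R.from_euler('z',x[3]).apply([1,0,0]);print("hinge",x[:3]+90*ax,"bar rel hinge in box",R.from_euler('z',-x[3]).apply(y.mean(0)-(x[:3]+90*ax)))
E
```

```text
box rim [ 5.31011e+02  1.68094e+02  1.09124e+02 -2.60000e-02] [[1.2, 0.5], [0.3, 1.0], [0.6, 0.8], [0.7, 1.0], [1.0, 0.5], [0.2, 0.8], [0.7, 3.1]]
bar [[651.  224.6 324. ]
 [647.8 106.3 330.8]] [649.4 165.4 327.4] 118.53718261473077 [[0.0, 0.0], [0.4, 0.5], [0.0, 0.0], [1.3, 0.2]]
hinge [620.98068519 165.76310228 109.12393535] bar rel hinge in box [ 28.43518236   0.37875473 218.26599289]
```

{"name": "move_arm", "arguments": {
  "commands": [
    [[5,4,1],[0,0,0],1],
    [[5,4,1],[0,0,0],1],
    [[5,4,1],[0,0,0],1],
    [[5,4,1],[0,0,0],1],
    [[5,4,1],[0,0,0],1]
  ]
}}

```text
t: 0.6
eef_pos: [331.0, -454.0, 253.4]
tcp_rot: [-3.141, 0.0, 0.22]
ft_force: [0.5, -0.0, -0.1]
opening: 1.003
grip_force: 0.0
```

Fits agree: loose pot yaw −0.142, boxed pot (515,151) yaw −0.044, hinge about (621,166), lid about 1.70 rad. Both heights read roughly 4 mm high against the text, so I correct for that. I grasp the collar sides with the tool tilted −36° and turn the pot 72° to stand it up.

{"name": "move_arm", "arguments": {
  "commands": [
    [[2.1,3.3,0],[0,0,6.92],1],
    [[2.1,3.3,0],[0,0,6.92],1],
    [[2.1,3.3,0],[0,0,6.92],1],
    [[2.1,3.3,0],[0,0,6.92],1],
    [[2.1,3.3,0],[0,0,6.92],1],
    [[2.1,3.3,0],[0,0,6.92],1],
    [[2.1,3.3,0],[0,0,6.92],1],
    [[2.1,3.3,0],[0,0,6.92],1],
    [[2.1,3.3,0],[0,0,6.92],1],
    [[2.1,3.3,0],[0,0,6.92],1]
  ]
}}

```text
t: 1.6
eef_pos: [540.3, -124.0, 253.1]
tcp_rot: [-3.141, -0.0, 1.434]
ft_force: [-0.7, -0.2, 0.4]
opening: 1.0
grip_force: 0.0
```

{"name": "move_arm", "arguments": {
  "commands": [
    [[0,0,-1.5],[-7.13,1.02,0],1],
    [[0,0,-1.5],[-7.13,1.02,0],1],
    [[0,0,-1.5],[-7.13,1.02,0],1],
    [[0,0,-1.5],[-7.13,1.02,0],1],
    [[0,0,-1.5],[-7.13,1.02,0],1],
    [[0,0,0],[0,0,0],1]
  ]
}}

```text
t: 2.2
eef_pos: [538.9, -123.8, 175.1]
tcp_rot: [-3.135, 0.631, 1.436]
ft_force: [-0.5, 0.2, 1.4]
opening: 0.999
grip_force: 0.0
```

```bash
python3 -c "
from cell import *
s=state();print(s['joints'],s['eef_pos'],s['tcp_rot'])
from scipy.spatial.transform import Rotation as R
print(R.from_euler('xyz',s['tcp_rot']).as_matrix().round(3))"
```

```text
[-0.05506379  0.51565969  1.80857206 -0.75416392  1.03238443  0.5529663 ] [ 538.9259627  -123.75448334  175.13119289] [-3.13466269  0.63139595  1.43568676]
[[ 0.109  0.99  -0.086]
 [ 0.8   -0.139 -0.584]
 [-0.59  -0.006 -0.807]]
```

{"name": "move_arm", "arguments": {
  "commands": [
    [[0.16,0,-2.4],[0,0,0],1],
    [[0,0,-2.4],[0,0,0],1],
    [[-0.2,-1.4,-1.94],[0,0,0],1],
    [[-0.2,-1.4,-1.94],[0,0,0],1],
    [[-0.2,-1.4,-1.94],[0,0,0],1],
    [[-0.2,-1.4,-1.94],[0,0,0],1],
    [[-0.1,-0.7,-0.97],[0,0,0],1],
    [[-0.1,-0.7,-0.97],[0,0,0],1],
    [[0,0,0],[0,0,0],1],
    [[0,0,0],[0,0,0],1]
  ]
}}

```text
t: 3.2
eef_pos: [531.6, -195.5, 33.8]
tcp_rot: [3.141, 0.628, 1.428]
ft_force: [0.0, -0.3, 0.1]
opening: 1.003
grip_force: 0.0
```

```bash
python3 - <<'E'
from h import *
t=read_camera("top");s=read_camera("scene")
a=cv2.resize(t[160:260,300:400],(400,400),interpolation=cv2.INTER_CUBIC);c=cv2.resize(s[215:315,145:245],(400,400),interpolation=cv2.INTER_CUBIC)
cv2.imwrite("pics/g1.png",np.clip(np.hstack([a,c])*1.3,0,255).astype(np.uint8));print(state()['eef_pos'])
E
```

```text
[ 531.84623203 -195.17974978   33.9790925 ]
```

View pics/g1.png

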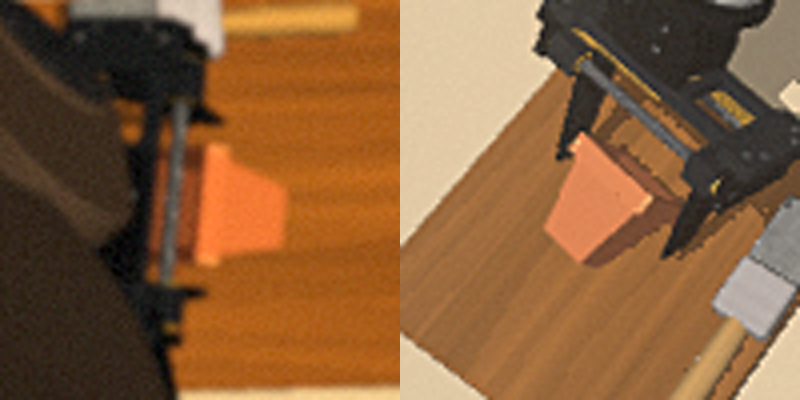

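The fingers straddle the pot at its collar in both views (tile 185,110–210,300; scene fingers at 570,150 and 675,240). I close the gripper.

{"name": "move_arm", "arguments": {
  "commands": [
    [[0,0,-0.2],[0,0,0],1],
    [[0,0,0],[0,0,0],0.65],
    [[0,0,0],[0,0,0],0.65],
    [[0,0,0],[0,0,0],0.6],
    [[0,0,0],[0,0,0],0.6],
    [[0,0,0],[0,0,0],0.6]
  ]
}}

```text
t: 3.9
eef_pos: [531.4, -195.5, 31.3]
tcp_rot: [3.141, 0.629, 1.429]
ft_force: [-0.7, -0.1, -0.3]
opening: 0.701
grip_force: 30.0
```

{"name": "move_arm", "arguments": {
  "commands": [
    [[0,0,1],[0,0,0],0.6],
    [[0,0,2],[0,0,0],0.6],
    [[0,0,2],[0,0,0],0.6],
    [[0,0,2],[0,0,0],0.6],
    [[0,0,1],[4,-0.57,0],0.6],
    [[0,-1,0],[7.89,-1.13,0],0.6],
    [[0,-1,0],[7.89,-1.13,0],0.6],
    [[0,-1,0],[7.89,-1.13,0],0.6],
    [[0,-1,0],[7.89,-1.13,0],0.6],
    [[0,-1,0],[7.89,-1.13,0],0.6]
  ]
}}

```text
t: 4.9
eef_pos: [531.3, -243.8, 112.4]
tcp_rot: [3.141, -0.118, 1.43]
ft_force: [-0.1, -1.2, -1.9]
opening: 0.7
grip_force: 30.0
```

{"name": "move_arm", "arguments": {
  "commands": [
    [[0,0,0],[7.89,-1.13,0],0.6],
    [[0,0,0],[7.89,-1.13,0],0.6],
    [[0,0,0],[7.89,-1.13,0],0.6],
    [[0,0,0],[3.87,-0.55,0],0.6],
    [[0,0,0],[0,0,0],0.6],
    [[0,0,0],[0,0,0],0.6]
  ]
}}

```text
t: 5.5
eef_pos: [530.6, -243.7, 110.9]
tcp_rot: [-3.138, -0.595, 1.429]
ft_force: [0.4, -0.5, -1.7]
opening: 0.703
grip_force: 30.0
```

```bash
python3 - <<'E'
from h import *
t=read_camera("top");s=read_camera("scene")
a=cv2.resize(t[145:265,290:410],(400,400),interpolation=cv2.INTER_CUBIC);c=cv2.resize(s[195:315,125:245],(400,400),interpolation=cv2.INTER_CUBIC)
cv2.imwrite("pics/g2.png",np.clip(np.hstack([a,c])*1.3,0,255).astype(np.uint8))
s=state();print(s['eef_pos'],s['joints']);print(R.from_euler('xyz',s['tcp_rot']).as_matrix().round(3))
E
```

```text
[ 530.88300637 -243.00907105  111.36387613] [-0.75998025  0.68752746  1.64084772  0.50301059  1.23376664 -0.89187903]
[[ 0.116  0.99   0.076]
 [ 0.82  -0.139  0.556]
 [ 0.561 -0.002 -0.828]]
```

View pics/g2.png

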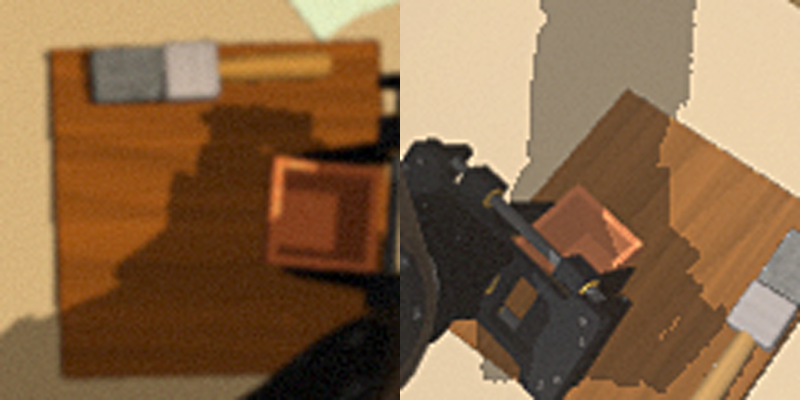

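The pot is held mouth-up above the board (tile 330,215), almost level. I add the missing 1.6°, shift 20 mm towards the board centre and lower it.

{"name": "move_arm", "arguments": {
  "commands": [
    [[0,0.5,-1],[1.58,-0.22,0],0.6],
    [[0,0.5,-1.2],[0,0,0],0.6],
    [[0,0.5,-1.2],[0,0,0],0.6],
    [[0,0.5,-1],[0,0,0],0.6],
    [[0,0,-0.6],[0,0,0],0.6],
    [[0,0,-0.2],[0,0,0],0.6],
    [[0,0,0],[0,0,0],0.6],
    [[0,0,0],[0,0,0],0.6]
  ]
}}

```text
t: 6.4
eef_pos: [530.8, -223.9, 59.0]
tcp_rot: [-3.138, -0.625, 1.428]
ft_force: [0.7, 0.2, -1.7]
opening: 0.702
grip_force: 30.0
```

{"name": "move_arm", "arguments": {
  "commands": [
    [[0,0,-0.15],[0,0,0],0.6],
    [[0,0,-0.15],[0,0,0],0.6],
    [[0,0,-0.1],[0,0,0],0.6],
    [[0,0,0],[0,0,0],0.6]
  ]
}}

```text
t: 6.8
eef_pos: [530.6, -223.6, 54.7]
tcp_rot: [-3.137, -0.625, 1.428]
ft_force: [-0.2, 0.0, -1.6]
opening: 0.707
grip_force: 30.0
```

{"name": "move_arm", "arguments": {
  "commands": [
    [[0,0,-0.1],[0,0,0],0.6],
    [[0,0,-0.1],[0,0,0],0.6],
    [[0,0,0],[0,0,0],0.6]
  ]
}}

```text
t: 7.1
eef_pos: [530.7, -223.6, 53.5]
tcp_rot: [-3.138, -0.626, 1.429]
ft_force: [-2.2, -0.5, 6.4]
opening: 0.701
grip_force: 30.0
```

{"name": "move_arm", "arguments": {
  "commands": [
    [[0,0,-0.1],[0,0,0],0.6],
    [[0,0,-0.1],[0,0,0],0.6],
    [[0,0,0],[0,0,0],0.6]
  ]
}}

```text
t: 7.4
eef_pos: [530.6, -223.6, 53.4]
tcp_rot: [-3.139, -0.627, 1.43]
ft_force: [-7.6, -1.1, 24.4]
opening: 0.702
grip_force: 30.0
```

Contact came at TCP z ≈ 53.5, as predicted. I ease off and let go.

{"name": "move_arm", "arguments": {
  "commands": [
    [[0,0,0.15],[0,0,0],0.6],
    [[0,0,0],[0,0,0],0.8],
    [[0,0,0],[0,0,0],1],
    [[0,0,0],[0,0,0],1],
    [[0,0,0],[0,0,0],1],
    [[0,0,0],[0,0,0],1]
  ]
}}

```text
t: 8.0
eef_pos: [530.7, -223.5, 52.1]
tcp_rot: [-3.137, -0.625, 1.428]
ft_force: [0.2, 0.2, 0.8]
opening: 0.995
grip_force: 0.0
```

{"name": "move_arm", "arguments": {
  "commands": [
    [[-0.08,-0.58,0.81],[0,0,0],1],
    [[-0.16,-1.16,1.62],[0,0,0],1],
    [[-0.16,-1.16,1.62],[0,0,0],1],
    [[-0.16,-1.16,1.62],[0,0,0],1],
    [[-0.16,-1.16,1.62],[0,0,0],1],
    [[0,0,2],[-7.9,1.13,0],1],
    [[0,0,2],[-7.9,1.13,0],1],
    [[0,0,2],[-7.9,1.13,0],1],
    [[0,0,2],[-7.9,1.13,0],1],
    [[0,0,0],[-3.8,0.55,0],1]
  ]
}}

```text
t: 9.0
eef_pos: [524.5, -275.8, 209.5]
tcp_rot: [3.14, 0.007, 1.429]
ft_force: [-0.2, -0.1, -0.4]
opening: 1.004
grip_force: 0.0
```

{"name": "move_arm", "arguments": {
  "commands": [
    [[0,-4,0],[0,0,0],1],
    [[0,-4,0],[0,0,0],1],
    [[0,-4,0],[0,0,0],1],
    [[0,0,0],[0,0,0],1]
  ]
}}

```text
t: 9.4
eef_pos: [522.7, -400.2, 205.3]
tcp_rot: [-3.138, 0.0, 1.425]
ft_force: [-0.9, 0.4, 0.1]
opening: 0.999
grip_force: 0.0
```

```bash
python3 - <<'E'
from h import *
t=read_camera("top");s=read_camera("scene")
a=cv2.resize(t[170:250,325:405],(400,400),interpolation=cv2.INTER_CUBIC);c=cv2.resize(s[235:315,145:225],(400,400),interpolation=cv2.INTER_CUBIC)
cv2.imwrite("pics/g3.png",np.clip(np.hstack([a,c])*1.3,0,255).astype(np.uint8))
E
```

```text
(no output)
```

View pics/g3.png

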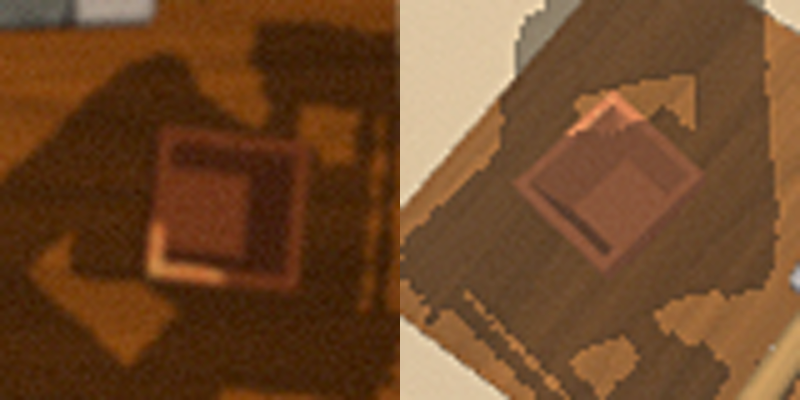

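The pot stands upright and free: square rim with top corners at tile 162,128 / 310,143 / 298,292 / 148,278, and foot centred inside. I fit its position.

```bash
python3 - <<'E'
from h import *
tp=(np.array([(162,128),(310,143),(298,292),(148,278)])+.5)/5-.5+[325,170]
sp=(np.array([(302,178),(205,272),(113,183),(211,92)])+.5)/5-.5+[145,235]
C=np.array([(1,1,0),(1,-1,0),(-1,-1,0),(-1,1,0)])*33.5
f=lambda x:{n:R.from_euler('z',x[3]).apply(C)+x[:3] for n in("top","scene")}
o={"top":tp,"scene":sp}
x,r=fit(f,o,np.array([530,-215,76,-.14]));print(x.round(3),r.round(1).tolist())
g=lambda y:f(np.r_[y[:2],76,y[2]])
x,r=fit(g,o,np.array([530,-215,-.14]));print(x.round(3))
# same fixed-z fit for boxed rim at 72
px=lambda t,ox,oy:np.c_[(np.array(t)[:,0]%400+.5)/5-.5+ox,(np.array(t)[:,1]%300+.5)/5-.5+oy]
b={"top":px([(527,72),(681,72),(679,225),(524,223)],159,193),"scene":px([(680,436),(611,510),(526,458),(593,383)],227,136)}
for z in(72,):
  x,r=fit(lambda y:f(np.r_[y[:2],z,y[2]]),b,np.array([515,150,0.]));print(x.round(3),r.round(1).tolist())
  x,r=fit(f,b,np.array([515,150,72,0.]));print(x.round(3))
E
```

```text
[ 5.27600e+02 -2.33996e+02  7.88060e+01 -1.38000e-01] [[0.3, 0.1], [0.0, 0.1], [0.1, 0.1], [0.1, 0.4], [0.2, 0.7], [0.6, 0.5], [0.5, 0.5], [0.1, 0.2]]
[ 5.27300e+02 -2.34275e+02 -1.37000e-01]
[ 5.14760e+02  1.51873e+02 -4.50000e-02] [[0.6, 0.3], [0.8, 0.8], [1.1, 0.2], [0.3, 0.2], [0.3, 0.3], [1.0, 0.6], [0.5, 0.0], [0.5, 0.5]]
[ 5.15105e+02  1.50787e+02  7.53990e+01 -4.40000e-02]
```

{"name": "move_arm", "arguments": {
  "commands": [
    [[0,1.6,0],[0,0,-8.5],1],
    [[0,1.6,0],[0,0,-8.5],1],
    [[0,1.6,0],[0,0,-8.5],1],
    [[0,1.6,0],[0,0,-8.5],1],
    [[0,1.6,0],[0,0,-8.5],1],
    [[0,1.6,0],[0,0,-8.5],1],
    [[0,1.6,0],[0,0,-8.5],1],
    [[0,1.6,0],[0,0,-8.5],1],
    [[0,1.6,0],[0,0,-8.5],1],
    [[0,1.6,0],[0,0,-8.5],1]
  ]
}}

```text
t: 10.5
eef_pos: [523.2, -234.0, 205.7]
tcp_rot: [-3.138, -0.001, -0.061]
ft_force: [0.0, -0.4, -0.6]
opening: 1.001
grip_force: 0.0
```

{"name": "move_arm", "arguments": {
  "commands": [
    [[0,0,0],[0,0,-4.7],1],
    [[0,0,0],[0,0,0],1],
    [[0,0,0],[0,0,0],1]
  ]
}}

```text
t: 10.8
eef_pos: [523.4, -235.3, 205.5]
tcp_rot: [-3.138, -0.001, -0.134]
ft_force: [-0.3, 0.0, 0.3]
opening: 0.997
grip_force: 0.0
```

{"name": "move_arm", "arguments": {
  "commands": [
    [[0.56,0.1,-3],[0,0,0],1],
    [[0,0,-3],[0,0,0],1],
    [[0,0,-3],[0,0,0],1],
    [[0,0,-2.5],[0,0,0],1],
    [[0,0,-2],[0,0,0],1],
    [[0,0,-1],[0,0,0],1],
    [[0,0,-0.15],[0,0,0],1],
    [[0,0,0],[0,0,0],1]
  ]
}}

```text
t: 11.6
eef_pos: [529.3, -235.0, 59.2]
tcp_rot: [-3.138, -0.001, -0.137]
ft_force: [-0.2, -0.4, 0.9]
opening: 0.998
grip_force: 0.0
```

{"name": "move_arm", "arguments": {
  "commands": [
    [[0,0,0],[0,0,0],0.75],
    [[0,0,0],[0,0,0],0.6],
    [[0,0,0],[0,0,0],0.6],
    [[0,0,0],[0,0,0],0.6],
    [[0,0,0],[0,0,0],0.6]
  ]
}}

```text
t: 12.1
eef_pos: [529.2, -234.8, 59.0]
tcp_rot: [-3.138, -0.002, -0.137]
ft_force: [-0.0, 0.8, 2.7]
opening: 0.701
grip_force: 30.0
```

{"name": "move_arm", "arguments": {
  "commands": [
    [[0,0,1],[0,0,0],0.6],
    [[0,0,3],[0,0,0],0.6],
    [[0,0,4],[0,0,0],0.6],
    [[0,0,4],[0,0,0],0.6],
    [[0,1.5,2],[0,0,0],0.6],
    [[0,3,0],[0,0,0],0.6],
    [[-0.2,3,0],[0,0,1],0.6],
    [[-0.2,3,0],[0,0,1],0.6],
    [[-0.2,3,0],[0,0,1],0.6],
    [[-0.2,3,0],[0,0,1],0.6]
  ]
}}

```text
t: 13.1
eef_pos: [520.6, -68.6, 199.2]
tcp_rot: [-3.138, -0.001, -0.067]
ft_force: [-0.0, 0.2, -1.6]
opening: 0.702
grip_force: 30.0
```

{"name": "move_arm", "arguments": {
  "commands": [
    [[-0.2,3,0],[0,0,1],0.6],
    [[-0.2,3,0],[0,0,0.27],0.6],
    [[0,3,0],[0,0,0],0.6],
    [[0,3,0],[0,0,0],0.6],
    [[0,3,0],[0,0,0],0.6],
    [[0,3,0],[0,0,0],0.6],
    [[0,2,0],[0,0,0],0.6],
    [[0,1,0],[0,0,0],0.6],
    [[0,0,0],[0,0,0],0.6],
    [[0,0,0],[0,0,0],0.6]
  ]
}}

```text
t: 14.1
eef_pos: [517.0, 139.6, 198.8]
tcp_rot: [-3.138, -0.001, -0.045]
ft_force: [0.7, -0.1, -2.0]
opening: 0.699
grip_force: 30.0
```

{"name": "move_arm", "arguments": {
  "commands": [
    [[-0.05,1.13,-1],[0,0,0],0.6],
    [[0,0,-2],[0,0,0],0.6],
    [[0,0,-2],[0,0,0],0.6],
    [[0,0,-1.5],[0,0,0],0.6],
    [[0,0,-1],[0,0,0],0.6],
    [[0,0,-0.5],[0,0,0],0.6],
    [[0,0,-0.5],[0,0,0],0.6],
    [[0,0,-0.5],[0,0,0],0.6],
    [[0,0,0],[0,0,0],0.6]
  ]
}}

```text
t: 15.0
eef_pos: [516.5, 151.5, 108.4]
tcp_rot: [-3.138, -0.001, -0.045]
ft_force: [0.2, -0.3, -1.4]
opening: 0.703
grip_force: 30.0
```

```bash
python3 - <<'E'
from h import *
t=read_camera("top");s=read_camera("scene")
a=cv2.resize(t[180:260,150:230],(400,400),interpolation=cv2.INTER_CUBIC);c=cv2.resize(s[110:190,220:300],(400,400),interpolation=cv2.INTER_CUBIC)
cv2.imwrite("pics/g4.png",np.clip(np.hstack([a,c])*1.3,0,255).astype(np.uint8))
E
```

```text
(no output)
```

View pics/g4.png

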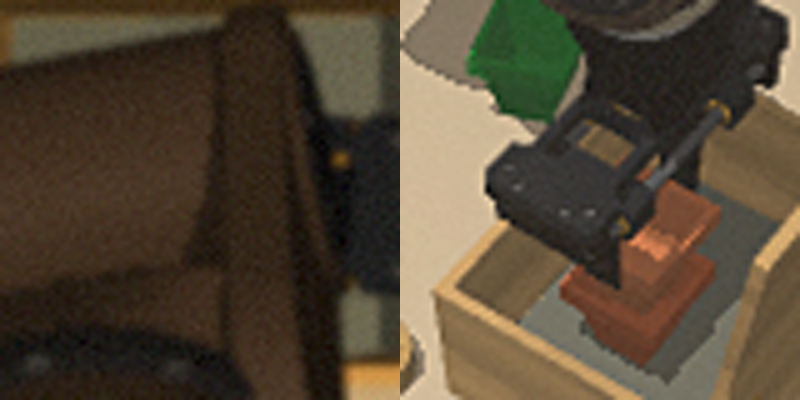

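The scene view shows the held pot's foot entering the mouth of the boxed pot (tile 650,270), aligned with its sides. I ease it in further and watch the force.

{"name": "move_arm", "arguments": {
  "commands": [
    [[0,0,-0.4],[0,0,0],0.6],
    [[0,0,-0.4],[0,0,0],0.6],
    [[0,0,-0.4],[0,0,0],0.6],
    [[0,0,-0.4],[0,0,0],0.6],
    [[0,0,-0.3],[0,0,0],0.6],
    [[0,0,0],[0,0,0],0.6]
  ]
}}

```text
t: 15.7
eef_pos: [516.4, 151.5, 89.2]
tcp_rot: [-3.138, -0.0, -0.045]
ft_force: [-0.1, 0.0, -1.7]
opening: 0.703
grip_force: 30.0
```

{"name": "move_arm", "arguments": {
  "commands": [
    [[0,0,-0.3],[0,0,0],0.6],
    [[0,0,-0.2],[0,0,0],0.6],
    [[0,0,-0.2],[0,0,0],0.6],
    [[0,0,0],[0,0,0],0.6]
  ]
}}

```text
t: 16.1
eef_pos: [516.5, 151.5, 82.4]
tcp_rot: [-3.138, -0.001, -0.045]
ft_force: [-1.1, -0.1, -2.6]
opening: 0.705
grip_force: 30.0
```

{"name": "move_arm", "arguments": {
  "commands": [
    [[0,0,-0.15],[0,0,0],0.6],
    [[0,0,-0.15],[0,0,0],0.6],
    [[0,0,0],[0,0,0],0.6]
  ]
}}

```text
t: 16.4
eef_pos: [516.5, 151.5, 79.5]
tcp_rot: [-3.138, -0.001, -0.045]
ft_force: [-0.3, 0.8, -2.7]
opening: 0.703
grip_force: 30.0
```

{"name": "move_arm", "arguments": {
  "commands": [
    [[0,0,-0.1],[0,0,0],0.6],
    [[0,0,-0.1],[0,0,0],0.6],
    [[0,0,0],[0,0,0],0.6]
  ]
}}

```text
t: 16.7
eef_pos: [516.5, 151.5, 77.5]
tcp_rot: [-3.138, -0.001, -0.045]
ft_force: [1.2, 0.3, -1.9]
opening: 0.696
grip_force: 30.0
```

{"name": "move_arm", "arguments": {
  "commands": [
    [[0,0,-0.1],[0,0,0],0.6],
    [[0,0,0],[0,0,0],0.6],
    [[0,0,0],[0,0,0],0.6]
  ]
}}

```text
t: 17.0
eef_pos: [516.7, 151.5, 76.9]
tcp_rot: [-3.138, -0.002, -0.045]
ft_force: [-0.8, -0.5, 4.6]
opening: 0.702
grip_force: 30.0
```

It rests on the inner floor at TCP z 76.9, against 77 expected. I release and back straight up.

{"name": "move_arm", "arguments": {
  "commands": [
    [[0,0,0],[0,0,0],0.8],
    [[0,0,0],[0,0,0],0.98],
    [[0,0,0],[0,0,0],0.98],
    [[0,0,0],[0,0,0],0.98],
    [[0,0,0.5],[0,0,0],0.98],
    [[0,0,1.5],[0,0,0],0.98],
    [[0,0,3],[0,0,0],0.98],
    [[0,0,4],[0,0,0],0.98],
    [[0,0,4],[0,0,0],0.98],
    [[0,0,4],[0,0,0],0.98]
  ]
}}

```text
t: 18.0
eef_pos: [516.2, 151.5, 248.7]
tcp_rot: [-3.138, -0.001, -0.045]
ft_force: [-0.3, 0.4, -0.8]
opening: 0.978
grip_force: 0.0
```

{"name": "move_arm", "arguments": {
  "commands": [
    [[-1,0,4],[0,0,0],0.6],
    [[-1,0,4],[0,0,8.5],0.5],
    [[-1,0,4],[0,0,8.5],0.4],
    [[0,0,1],[0,0,8.5],0.4],
    [[0,0,0],[0,0,8.5],0.4],
    [[0,0,0],[0,0,8.5],0.4],
    [[0,0,0],[0,0,8.5],0.4],
    [[0,0,0],[0,0,8.5],0.4],
    [[0,0,0],[0,0,8.5],0.4],
    [[0,0,0],[0,0,8.5],0.4]
  ]
}}

```text
t: 19.0
eef_pos: [486.3, 151.5, 377.0]
tcp_rot: [-3.138, -0.001, 1.296]
ft_force: [-0.1, -0.7, 0.1]
opening: 0.4
grip_force: 0.0
```

{"name": "move_arm", "arguments": {
  "commands": [
    [[0,0,0],[0,0,8.5],0.4],
    [[0,0,0],[0,0,6.2],0.4],
    [[-3,-4,0],[0,0,0],0.4],
    [[-3,-4,0],[0,0,0],0.4],
    [[-3,-4,0],[0,0,0],0.4],
    [[0,-4,0],[0,0,0],0.4],
    [[0,-4,0],[0,0,0],0.4],
    [[0,0,0],[0,0,0],0.4]
  ]
}}

```text
t: 19.8
eef_pos: [396.1, -51.7, 377.1]
tcp_rot: [-3.138, -0.0, 1.542]
ft_force: [-0.1, 0.4, -0.6]
opening: 0.398
grip_force: 0.0
```

```bash
python3 - <<'E'
from h import *
t=read_camera("top");s=read_camera("scene")
a=cv2.resize(t[125:275,105:255],(400,400),interpolation=cv2.INTER_CUBIC);c=cv2.resize(s[90:220,220:350],(400,400),interpolation=cv2.INTER_CUBIC)
cv2.imwrite("pics/g5.png",np.clip(np.hstack([a,c])*1.3,0,255).astype(np.uint8))
E
```

```text
(no output)
```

View pics/g5.png

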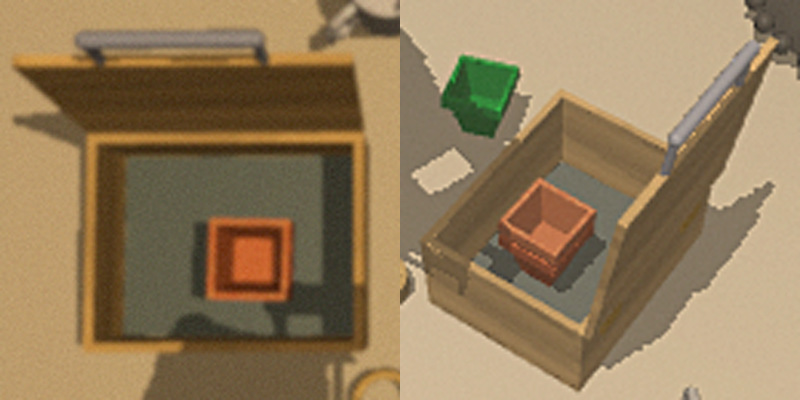

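The pots are nested, with parallel rims and the upper collar visible just above the lower one (tile 250,260; scene 548,220). The lid is still open and the bar has not moved. Next I grip the bar from above.

{"name": "move_arm", "arguments": {
  "commands": [
    [[2.8,2.4,0],[0,0,0],0.4],
    [[2.8,2.4,0],[0,0,0],0.4],
    [[2.8,2.4,0],[0,0,0],0.4],
    [[2.8,2.4,0],[0,0,0],0.4],
    [[2.8,2.4,0],[0,0,0],0.4],
    [[2.8,2.4,0],[0,0,0],0.4],
    [[2.8,2.4,0],[0,0,0],0.4],
    [[2.8,2.4,0],[0,0,0],0.4],
    [[2.8,2.4,0],[0,0,0],0.4],
    [[0,0,0],[0,0,0],0.4]
  ]
}}

```text
t: 20.9
eef_pos: [649.8, 172.0, 374.7]
tcp_rot: [-3.135, -0.001, 1.55]
ft_force: [0.3, 0.7, -0.8]
opening: 0.403
grip_force: 0.0
```

{"name": "move_arm", "arguments": {
  "commands": [
    [[0.2,0,-1],[0,0,0],0.4],
    [[0,0,-1],[0,0,0],0.4],
    [[0,0,-1],[0,0,0],0.4],
    [[0,0,-1],[0,0,0],0.4],
    [[0,0,-1],[0,0,0],0.4],
    [[0,0,-1],[0,0,0],0.4],
    [[0,0,-1],[0,0,0],0.4],
    [[0,0,0],[0,0,0],0.4]
  ]
}}

```text
t: 21.7
eef_pos: [650.2, 167.3, 305.0]
tcp_rot: [-3.135, -0.001, 1.546]
ft_force: [-0.6, -0.1, -0.1]
opening: 0.399
grip_force: 0.0
```

{"name": "move_arm", "arguments": {
  "commands": [
    [[0,0,0],[0,0,0],0.25],
    [[0,0,0],[0,0,0],0.1],
    [[0,0,0],[0,0,0],0.05],
    [[0,0,0],[0,0,0],0.05],
    [[0,0,0],[0,0,0],0.05],
    [[0,0,0],[0,0,0],0.05]
  ]
}}

```text
t: 22.3
eef_pos: [650.6, 167.6, 307.0]
tcp_rot: [-3.138, -0.001, 1.547]
ft_force: [0.0, 0.3, 1.2]
opening: 0.12
grip_force: 30.0
```

```bash
python3 - <<'E'
from h import *
p=state()['eef_pos'];print(p,state()['opening'])
r=220.04;o=.0182
# hinge x from gripped bar assuming z: bar x = p[0]
for th in (1.66,1.68,1.70): print(th, p[0]+r*np.cos(th+o), 105+r*np.sin(th+o))
th0=1.68
ths=np.r_[1.68,1.66,1.63,1.59,np.arange(1.54,-0.001,-.055),0];print(len(ths))
P=np.c_[-r*np.cos(ths+o),r*np.sin(ths+o)]
d=np.diff(P,axis=0)/10
ax=np.array([np.cos(-.026),np.sin(-.026)])
for t,q in zip(ths[1:],d): print(round(t,3),(q[0]*ax).round(2).tolist(),round(q[1],2))
E
```

```text
[650.64780849 167.56892488 307.02072895] 0.12036525324768434
1.66 627.0601148415772 323.77207844797226
1.68 622.6896823443685 323.2566030674458
1.7 618.3304327248474 322.6538279557417
34
1.66 [-0.44, 0.01] 0.05
1.63 [-0.66, 0.02] 0.06
1.59 [-0.88, 0.02] 0.05
1.54 [-1.1, 0.03] 0.01
1.485 [-1.21, 0.03] -0.05
1.43 [-1.2, 0.03] -0.11
1.375 [-1.2, 0.03] -0.18
1.32 [-1.18, 0.03] -0.25
1.265 [-1.17, 0.03] -0.31
1.21 [-1.15, 0.03] -0.38
1.155 [-1.13, 0.03] -0.44
1.1 [-1.1, 0.03] -0.5
1.045 [-1.07, 0.03] -0.56
0.99 [-1.04, 0.03] -0.62
0.935 [-1.01, 0.03] -0.67
0.88 [-0.97, 0.03] -0.73
0.825 [-0.93, 0.02] -0.78
0.77 [-0.88, 0.02] -0.83
0.715 [-0.83, 0.02] -0.88
0.66 [-0.78, 0.02] -0.92
0.605 [-0.73, 0.02] -0.96
0.55 [-0.68, 0.02] -1.0
0.495 [-0.62, 0.02] -1.04
0.44 [-0.56, 0.01] -1.07
0.385 [-0.51, 0.01] -1.1
0.33 [-0.44, 0.01] -1.13
0.275 [-0.38, 0.01] -1.15
0.22 [-0.32, 0.01] -1.17
0.165 [-0.25, 0.01] -1.18
0.11 [-0.19, 0.0] -1.2
0.055 [-0.12, 0.0] -1.2
0.0 [-0.06, 0.0] -1.21
0.0 [0.0, -0.0] -0.0
```

{"name": "move_arm", "arguments": {
  "commands": [
    [[-0.44,0.01,0.05],[0,0,0],0.05],
    [[-0.66,0.02,0.06],[0,0,0],0.05],
    [[-0.88,0.02,0.05],[0,0,0],0.05],
    [[-1.1,0.03,0.01],[0,0,0],0.05],
    [[-1.21,0.03,-0.05],[0,0,0],0.05],
    [[-1.2,0.03,-0.11],[0,0,0],0.05],
    [[-1.2,0.03,-0.18],[0,0,0],0.05],
    [[-1.18,0.03,-0.25],[0,0,0],0.05],
    [[0,0,0],[0,0,0],0.05]
  ]
}}

```text
t: 23.2
eef_pos: [569.7, 169.8, 302.4]
tcp_rot: [-3.136, -0.001, 1.547]
ft_force: [-0.6, 2.2, 2.8]
opening: 0.116
grip_force: 30.0
```

{"name": "move_arm", "arguments": {
  "commands": [
    [[-1.17,0.03,-0.31],[0,0,0],0.05],
    [[-1.15,0.03,-0.38],[0,0,0],0.05],
    [[-1.13,0.03,-0.44],[0,0,0],0.05],
    [[-1.1,0.03,-0.5],[0,0,0],0.05],
    [[-1.07,0.03,-0.56],[0,0,0],0.05],
    [[-1.04,0.03,-0.62],[0,0,0],0.05],
    [[-1.01,0.03,-0.67],[0,0,0],0.05],
    [[-0.97,0.03,-0.73],[0,0,0],0.05],
    [[0,0,0],[0,0,0],0.05]
  ]
}}

```text
t: 24.1
eef_pos: [484.1, 172.1, 259.6]
tcp_rot: [-3.135, -0.001, 1.547]
ft_force: [-0.7, 1.6, 0.7]
opening: 0.118
grip_force: 30.0
```

```bash
python3 - <<'E'
from h import *
s=state();print(s['eef_pos'],s['ft_force'],s['moment'])
E
```

```text
[484.09350967 172.0744751  259.62659157] [-0.68795244  1.60260149  0.69150599] [ 0.45893067 -0.02728625 -0.04640076]
```

{"name": "move_arm", "arguments": {
  "commands": [
    [[-0.93,0.02,-0.78],[0,0,0],0.05],
    [[-0.88,0.02,-0.83],[0,0,0],0.05],
    [[-0.83,0.02,-0.88],[0,0,0],0.05],
    [[-0.78,0.02,-0.92],[0,0,0],0.05],
    [[-0.73,0.02,-0.96],[0,0,0],0.05],
    [[-0.68,0.02,-1.0],[0,0,0],0.05],
    [[-0.62,0.02,-1.04],[0,0,0],0.05],
    [[-0.56,0.01,-1.07],[0,0,0],0.05],
    [[0,0,0],[0,0,0],0.05]
  ]
}}

```text
t: 25.0
eef_pos: [423.9, 173.5, 183.9]
tcp_rot: [-3.135, -0.001, 1.547]
ft_force: [-2.4, 5.0, -0.0]
opening: 0.117
grip_force: 30.0
```

{"name": "move_arm", "arguments": {
  "commands": [
    [[-0.51,0.01,-1.1],[0,0,0],0.05],
    [[-0.44,0.01,-1.13],[0,0,0],0.05],
    [[-0.38,0.01,-1.15],[0,0,0],0.05],
    [[-0.32,0.01,-1.17],[0,0,0],0.05],
    [[-0.25,0.01,-1.18],[0,0,0],0.05],
    [[-0.19,0,-1.0],[0,0,0],0.05],
    [[-0.08,0,-0.7],[0,0,0],0.05],
    [[0,0,0],[0,0,0],0.05]
  ]
}}

```text
t: 25.8
eef_pos: [401.8, 173.9, 109.7]
tcp_rot: [-3.133, -0.0, 1.546]
ft_force: [-6.4, 7.8, -0.7]
opening: 0.116
grip_force: 30.0
```

{"name": "move_arm", "arguments": {
  "commands": [
    [[-0.02,0,-0.4],[0,0,0],0.05],
    [[-0.02,0,-0.4],[0,0,0],0.05],
    [[0,0,-0.3],[0,0,0],0.05],
    [[0,0,-0.2],[0,0,0],0.05],
    [[0,0,0],[0,0,0],0.05]
  ]
}}

```text
t: 26.3
eef_pos: [400.5, 173.9, 97.0]
tcp_rot: [-3.132, -0.0, 1.546]
ft_force: [-9.8, 9.2, 0.0]
opening: 0.118
grip_force: 30.0
```

{"name": "move_arm", "arguments": {
  "commands": [
    [[0,0,-0.15],[0,0,0],0.05],
    [[0,0,-0.15],[0,0,0],0.05],
    [[0,0,0],[0,0,0],0.05]
  ]
}}

```text
t: 26.6
eef_pos: [400.4, 173.9, 94.1]
tcp_rot: [-3.132, -0.0, 1.546]
ft_force: [-10.2, 10.4, 0.1]
opening: 0.116
grip_force: 30.0
```

{"name": "move_arm", "arguments": {
  "commands": [
    [[-0.1,0.1,-0.1],[0,0,0],0.05],
    [[0,0,-0.1],[0,0,0],0.05],
    [[0,0,0],[0,0,0],0.05]
  ]
}}

```text
t: 26.9
eef_pos: [400.3, 174.1, 92.3]
tcp_rot: [-3.133, 0.001, 1.547]
ft_force: [-5.0, -2.8, -0.3]
opening: 0.119
grip_force: 30.0
```

{"name": "move_arm", "arguments": {
  "commands": [
    [[0,0,-0.1],[0,0,0],0.05],
    [[0,0,-0.1],[0,0,0],0.05],
    [[0,0,0],[0,0,0],0.05]
  ]
}}

```text
t: 27.2
eef_pos: [400.2, 174.2, 90.3]
tcp_rot: [-3.133, 0.001, 1.547]
ft_force: [-5.7, -0.9, -0.9]
opening: 0.119
grip_force: 30.0
```

{"name": "move_arm", "arguments": {
  "commands": [
    [[0,0,-0.1],[0,0,0],0.05],
    [[0,0,-0.1],[0,0,0],0.05],
    [[0,0,0],[0,0,0],0.05]
  ]
}}

```text
t: 27.5
eef_pos: [400.1, 174.2, 88.3]
tcp_rot: [-3.133, 0.001, 1.547]
ft_force: [-6.3, -0.8, -0.3]
opening: 0.12
grip_force: 30.0
```

{"name": "move_arm", "arguments": {
  "commands": [
    [[0,0,-0.1],[0,0,0],0.05],
    [[0,0,-0.1],[0,0,0],0.05],
    [[0,0,0],[0,0,0],0.05]
  ]
}}

```text
t: 27.8
eef_pos: [400.1, 174.2, 86.2]
tcp_rot: [-3.133, 0.001, 1.547]
ft_force: [-4.9, -1.1, -1.3]
opening: 0.117
grip_force: 30.0
```

{"name": "move_arm", "arguments": {
  "commands": [
    [[0,0,-0.15],[0,0,0],0.05],
    [[0,0,-0.15],[0,0,0],0.05],
    [[0,0,0],[0,0,0],0.05]
  ]
}}

```text
t: 28.1
eef_pos: [400.1, 174.3, 84.8]
tcp_rot: [-3.134, 0.0, 1.547]
ft_force: [-12.7, -3.5, 31.6]
opening: 0.116
grip_force: 30.0
```

```bash
python3 - <<'E'
from h import *
t=read_camera("top");s=read_camera("scene");print(state()['eef_pos'],state()['ft_force'])
a=cv2.resize(t[150:300,105:255],(400,400),interpolation=cv2.INTER_CUBIC);c=cv2.resize(s[90:220,200:330],(400,400),interpolation=cv2.INTER_CUBIC)
cv2.imwrite("pics/g6.png",np.clip(np.hstack([a,c])*1.3,0,255).astype(np.uint8))
E
```

```text
[400.15297872 174.24222657  84.86335325] [-11.99647703  -2.25287333  30.99635478]
```

View pics/g6.png

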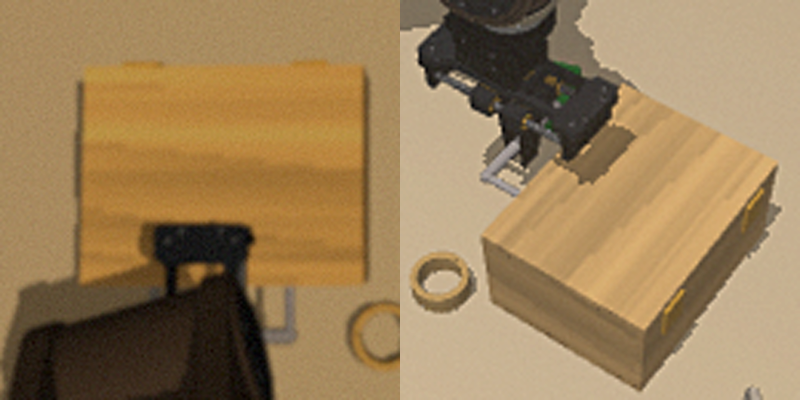

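The lid lies flat on the rim, and the force jumped to 31 N at its stop. I relax, open a little and withdraw straight up.

{"name": "move_arm", "arguments": {
  "commands": [
    [[0,0,0.1],[0,0,0],0.05],
    [[0,0,0],[0,0,0],0.2],
    [[0,0,0],[0,0,0],0.35],
    [[0,0,0],[0,0,0],0.35],
    [[0,0,0],[0,0,0],0.35],
    [[0,0,1],[0,0,0],0.35],
    [[0,0,1],[0,0,0],0.35],
    [[0,0,3],[0,0,0],0.35],
    [[0,0,4],[0,0,0],0.35],
    [[0,0,4],[0,0,0],0.35]
  ]
}}

```text
t: 29.2
eef_pos: [401.9, 174.8, 217.6]
tcp_rot: [-3.138, -0.001, 1.547]
ft_force: [0.1, -0.9, 0.2]
opening: 0.352
grip_force: 0.0
```

{"name": "move_arm", "arguments": {
  "commands": [
    [[0,-4,2],[0,0,0],0.35],
    [[0,-4,2],[0,0,0],0.35],
    [[1,-4,0],[0,0,0],0.35],
    [[1,-4,0],[0,0,0],0.35],
    [[1,-4,0],[0,0,0],0.35],
    [[1,-4,0],[0,0,0],0.35],
    [[1,-4,0],[0,0,0],0.35],
    [[0,0,0],[0,0,0],0.35],
    [[0,0,0],[0,0,0],0.35]
  ]
}}

```text
t: 30.1
eef_pos: [451.9, -105.5, 255.8]
tcp_rot: [-3.138, -0.001, 1.545]
ft_force: [0.2, 1.0, 0.0]
opening: 0.348
grip_force: 0.0
```

```bash
python3 - <<'E'
from h import *
t=read_camera("top");s=read_camera("scene")
# compare bar height: bright-grey pixels of bar near predicted shut bar ends, and diff of bystanders
for n,im in(("top",t),("scene",s)): cv2.imwrite(f"pics/{n}_end.png",im)
c=camera_info("top")
w=lambda d,dy,z:[622.7-1.6-d+.026*0,167.6-2+dy+.026*d,z]
print("pred bar ends shut",proj("top",[w(220,59,112),w(220,-59,112)]).round(1),proj("scene",[w(220,59,112),w(220,-59,112)]).round(1))
for n,im in(("top",t),("scene",s)):
    h=cv2.cvtColor(im,cv2.COLOR_BGR2HSV)
    p=proj(n,[w(220,0,112)])[0].astype(int);m=np.zeros(im.shape[:2],bool);m[p[1]-30:p[1]+30,p[0]-35:p[0]+35]=1
    m&=(h[...,1]<45)&(h[...,2]>70)
    k,l,st,ce=cv2.connectedComponentsWithStats(m.astype(np.uint8));i=1+np.argmax(st[1:,4]);print(n,st[i],ce[i])
E
```

```text
pred bar ends shut [[160.7 276.1]
 [215.6 274.6]] [[250.2 123.5]
 [227.2 148.7]]
top [188 275   3   2   3] [189.         275.66666667]
scene [226 122  35  32 179] [240.15642458 136.30726257]
```

```bash
python3 -c "
from cell import *
print(env.job_done())"
```

```text
the job is handed in; nothing more can be done
None
```

I stood the pot up on the board, nested it in the boxed pot, lowered the lid until it met its stop, and handed the job in at about 30 s; no verdict came back, but the last picture and forces fit a shut lid, and I did not re-measure the brush, mug or tape roll.

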